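# Dispense one clamp pad and push it over to the clamp's end

## Task

Press the plunger of the pad dispenser all the way down once and let it come back up, so that a single wooden clamp pad comes out onto the deck in front. Then, with the fingertips push that pad sideways along the deck up to the end stop on the side where the small bar clamp lies, and leave it lying flat there. Pick nothing up, let no second pad come out, and leave the things standing round about where they are.

Things in the scene. Friction and masses are not known exactly. Their poses are not given: they have to be found in the camera images.
- dispenser: Grey metal pad dispenser, fixed. Origin on the worktop below the axis of the pad stack; z up, -x its front (towards the robot, turned by up to 0.3 rad), y along its deck. Open magazine, 46 mm square, round the origin, top at z = 62 mm; behind it (x +19 to +85 mm, 56 mm wide, top at z = 60 mm) the linkage housing with the plunger on top.
- deck_mid (a point): Middle of the flat deck in front of the magazine, on its top face, 12 mm above the worktop, x = -49 mm, y = 0 of the dispenser. Pads slide along y in a lane from x = -76 mm (front lip, 5 mm above the deck) to x = -21 to -23 mm (tower front; beside it a rear lip 3 mm above the deck).
- stop_plus (a point): At the deck's +y end: middle of the inner face of the end stop, at deck level, y = +105 mm of the dispenser. The stop rises 14 mm above the deck and is 8 mm thick. A pad against it has its centre at y = +87 mm.
- stop_minus (a point): The same at the deck's -y end, y = -105 mm of the dispenser.
- plunger_top (a point): Centre of the top of the plunger's round black cap, 34 mm in diameter, at x = +52 mm, y = 0 of the dispenser, 98 mm above the worktop when up. Pressed straight down. A full press leaves the pad's centre at about x = -47 mm, y = 0 of the dispenser; pressed fast, the pad may slide on up to 10 mm, to the front lip.
- plunger (a joint): How far the plunger is pressed, m: 0 up, 0.024 fully down. A spring (1.8 N up, 4 N down, plus about 10 N per m/s) returns it when let go. A linkage drives a flat pusher forward 2 mm per mm of press, which pushes the lowest pad out at the front. When it comes up the next pad drops down, so that a further press would put out another.
- pad_1: Lowest pad in the magazine, the one that comes out: loose plain wooden disc, 36 mm in diameter, 10 mm thick, about 20 g. Origin at the centre of its underside.
- pad_2: Second pad from below, the same disc; stays in the magazine. Origin at the centre of its underside.
- pad_3: Third pad from below, the same; stays in the magazine.
- pad_4: Top pad, the same; stays in the magazine, its upper face at first 52 mm above the worktop.
- clamp: Small bar clamp, loose, 49 x 141 x 16 mm, lying on the worktop just beyond one end of the deck, its length across the deck's direction. Origin under its middle. The end stop next to it is where the pad goes: on the dispenser's +y side if the clamp lies at +y of the dispenser, else on the -y side.
- cork_block: Plain cork block, loose, 56 x 80 x 20 mm, lying just beyond the other end of the deck. Origin under its middle. Leave alone.
- spool: Wooden thread spool, loose, upright, 39 mm in diameter, 58 mm high, behind the deck at the dispenser's +y side. Origin under its middle. Leave alone.
- dropper: Dropper bottle, loose, upright, 37 mm in diameter, 108 mm high, behind the dispenser at its -y side. Origin under its middle. Leave alone.
- eraser: Eraser, loose, 23 x 50 x 13 mm, flat on the worktop in front of the deck. Leave alone.
- folder: Ivory-coloured bone folder, loose flat bar, 22 x 140 x 9 mm, on the worktop in front of the deck. Leave alone.
Mind the look-alikes: they are no part of the job. What is shaped like the pad_4 but blue or grey is not meant.

How it is judged:
On the way, in this order (a step that is already met when the one before it is completed fails the run):
1. the plunger is pressed down fully (over 21.5 mm of 24) and the lowest pad stands out on the deck (value of joint plunger above 0.0215 m and x of pad_1 in the frame of dispenser below -0.038 m), for 0.05 s.
2. the plunger is let go and is up again, with the pad not yet at the clamp's end (value of joint plunger below 0.003 m and not ((y of clamp in the frame of dispenser above 0 m and y of pad_1 in the frame of dispenser above 0.075 m) or (y of clamp in the frame of dispenser below 0 m and y of pad_1 in the frame of dispenser below -0.075 m))), for 0.1 s.
At the end, for the whole second after the job is handed in: The pad lies flat and at rest on the deck at the end stop on the clamp's side (at most 12 mm short of the stop), the plunger is up (within 3 mm), the other three pads are in the magazine (within 10 mm of its axis) (((y of clamp in the frame of dispenser above 0 m and y of pad_1 in the frame of dispenser above 0.075 m) or (y of clamp in the frame of dispenser below 0 m and y of pad_1 in the frame of dispenser below -0.075 m)) and x of pad_1 in the frame of dispenser between -0.075 and -0.03 m and z of pad_1 in the frame of dispenser between 0.009 and 0.015 m and angle between pad_1's own z axis and vertical below 0.1 rad and linear speed of pad_1 below 0.01 m/s and value of joint plunger below 0.003 m and horizontal distance between each of pad_2, pad_3, pad_4 and dispenser below 0.01 m); the robot touches nothing.
It fails at once if the dispensed pad is lifted (more than 10 mm off the deck) or falls off the deck (z of pad_1 in the frame of dispenser above 0.022 m or z of pad_1 in the frame of dispenser below 0.006 m).
It fails at once if another pad comes out of the magazine (12 mm off its axis) or is raised (horizontal distance between any of pad_2, pad_3, pad_4 and dispenser above 0.012 m or z of pad_2 in the frame of dispenser above 0.028 m or z of pad_3 in the frame of dispenser above 0.038 m or z of pad_4 in the frame of dispenser above 0.048 m).
It fails at once if one of the things round about is moved by more than 20 mm (distance of any of clamp, cork_block, spool, dropper, eraser, folder from where it was at the start of the episode above 0.02 m).
It also fails if it takes over 48 s, if anything falls off the work surface, if the arm or the gripper's body presses on something with over 40 N, if the wrist force passes 120 N, or if a joint passes its speed limit or range.

## Robot

A 7-joint arm with a two-finger parallel gripper is mounted at the origin on a cart in front of the work surface, level with it; the furniture and walls round the work are solid. World frame = base frame: x ahead of the robot, y to its left, z up, the work surface at z = 0. Lengths are in m, angles in rad, forces in N, time in s.
With the tool pointing down it reaches from about 0.425 to 0.875 m from the base axis. Payload 4.7 kg.
Tool frame: the origin (TCP) lies midway between the tips of the shut fingers; the grasp point (between the pads) lies 19 mm behind it (ctrl.grip_depth is the distance from the TCP to the grasp point, in m); z points along the fingers, y is the direction in which the jaws open and shut (so a half turn about z gives the same grasp; the last joint's range is limited). The gripper opens to 87 mm and grips with 3 to 60 N. Pads are 19 mm wide; open, the fingers measure 117 mm over their backs; the gripper's body (75 mm by 190 mm) begins 51 mm behind the grasp point.
Start: joints at [1.287, 0.321, -0.07, 1.45, 0.023, 1.371, -0.057], TCP at [0.191, -0.621, 0.223] pointing down, gripper open.
Joint ranges: [-2.86, 2.86], [-0.3, 2.09], [-1.38, 1.24], [0.06, 2.45], [-1.56, 4.7], [0.09, 2.05], [-2.69, 2.69]. Speed limits (rad/s): [2.57, 2.57, 3.14, 3.14, 3.14, 3.14, 3.14].

## Interface

Orientations are given as a rotation vector (axis times angle).
In Python, from bench import ctrl gives the robot as it stands. The module is installed in compiled form; this text tells all that it offers.
- The arm moves only by the shell command python3 -m inch 'ROWS' [FORCE]. ROWS is JSON, a list of rows, each a list of 5 numbers: the opening, from -1 (shut) to 1 (fully open), so that 0 is half open, then the shift along the tool's x, y, z in mm, then the turn about the tool's z in rad. In form: [[fingers, tx, ty, tz, twist], ...]. A call has 1 to 5 rows; each row shifts and turns the pose as measured when the row begins, along the tool's axes as they then stand; what a row does not reach is not made up. A row lasts 1/8 s, in which the tool goes at most 62.5 mm and 10.7 degrees, less where a joint would pass 70% of its speed; a pose out of reach is approached as far as the arm can. A call is refused whole if a number of a shift passes 62.5 or a number of a turn 0.188, either way. A call with a gripper value outside its range is refused whole. The fingers move at their own pace and stop on an object; FORCE is the grip in N (left out, the last holds). Time passes only in rows, so rows that do not move let the fingers close. It gives the time, the measured TCP pose, the force and the opening at its end, in the units of the state.
- ctrl.get_state(): the state, without advancing time (a new reading comes with each control period).
- ctrl.get_image(name): name is "scene" or "side" or "wrist"; returns a dict with "color" (384x512x3 uint8, red, green, blue), "range_z" (384x512 float32, m along the optical axis (not along the pixel's ray), 0 where there is no reading), "K" (3x3 intrinsics, pixels), "distortion" ([k1, k2, p1, p2, k3] as OpenCV has them; the pictures are not rectified), "R" (3x3) and "t" (3): a world point X has camera coordinates R X + t. Camera axes: x right, y down, z forward; pixel columns grow to the right and rows downward; lengths in m; the calibration is good to about 2 mm. A picture is of the moment at which its call begins.
- ctrl.close_job(): hands the job in, once; it reports no verdict.
The state is a dict: "time": time; "joint_positions": joint angles; "qd": joint speeds; "joint_torque": joint torques, N m; "position": TCP position; "tool_rot": TCP orientation; "ft_force": force on the tool from outside, world axes, zero at the start; "torque": the same for the moment, N m; "grip_width": opening from 0.0 (shut) to 1.0 (fully open).
Only numpy, scipy, OpenCV 4.12 (cv2) and the standard library are available. Lean on these libraries where they do the work, as an engineer would, in place of code of your own. Each camera call takes 0.05 s, during which the arm holds its last target. There are 200 camera calls.

## Working session

There is one attempt and no reset: what is moved stays moved. The work goes in short steps, Python scripts to look and compute and a shell command to move; the robot and the scene stay as the last step left them, time stands still between calls to the robot, and variables do not carry over. Pictures are saved under pics/ and viewed, about 8 in all and at most 12, crops included, and the job is handed in when it is done.

```bash
mkdir -p pics; ls; python3 - <<'E'
from bench import ctrl
import cv2,numpy as np
s=ctrl.get_state();print(s['time'],s['position'],s['tool_rot'],s['grip_width'],s['ft_force'])
ims=[]
for n in("scene","side"):
    d=ctrl.get_image(n);np.savez(n+'.npz',**d);cv2.imwrite(f'pics/{n}.png',cv2.resize(d['color'][:,:,::-1],(800,600)));print(n,d['K'].tolist(),d['R'].tolist(),d['t'].tolist(),d['distortion'])
E
```

```text
pics
0.0 [ 0.19048496 -0.62087523  0.22147716] [-3.10499658e+00 -4.65812699e-01  6.41820001e-04] 1.00173416217666 [-0.53239405  0.13168496 -0.24443246]
scene [[440.09271091083707, 0.0, 250.70338198467493], [0.0, 440.09271091083707, 194.232068043102], [0.0, 0.0, 1.0]] [[-0.8864963559063829, -0.46263927238617775, 0.009440053532257232], [-0.19826887833196286, 0.36132611643628665, -0.9111162875649058], [0.41810723845646225, -0.8095729375584753, -0.4120412551228963]] [0.5609202259660506, 0.1809950300239791, 0.8003305791650797] [0.01531632 0.         0.         0.         0.        ]
side [[422.46887809505574, 0.0, 259.2694365658681], [0.0, 422.46887809505574, 191.9300916774331], [0.0, 0.0, 1.0]] [[0.9975116763626335, -0.0702351258032807, 0.006122305415959221], [-0.03938654078346528, -0.6271916252905658, -0.7778684757531255], [0.05847354893728766, 0.7756917508061921, -0.6283972881910797]] [-0.5801076401534262, 0.10873278853884967, 0.8603427281513932] [-0.08093822  0.          0.          0.          0.        ]
```

View pics/scene.png

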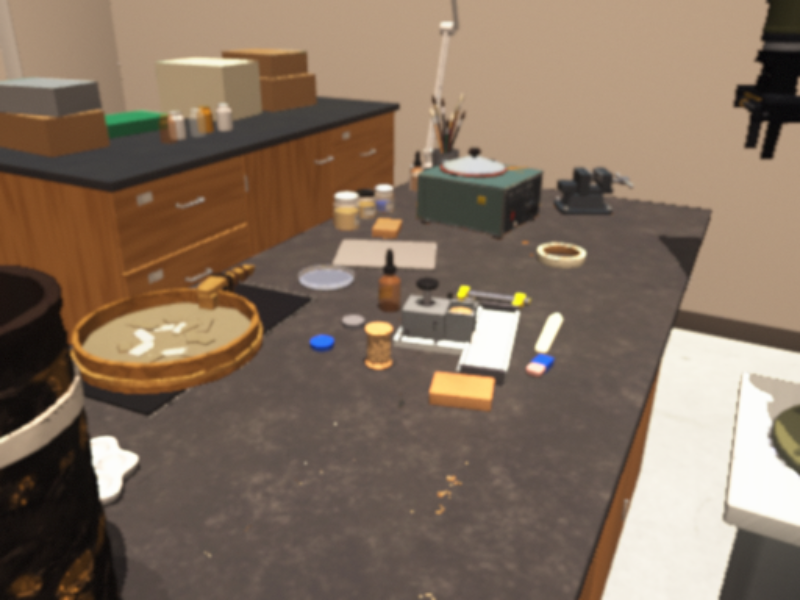

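View pics/side.png

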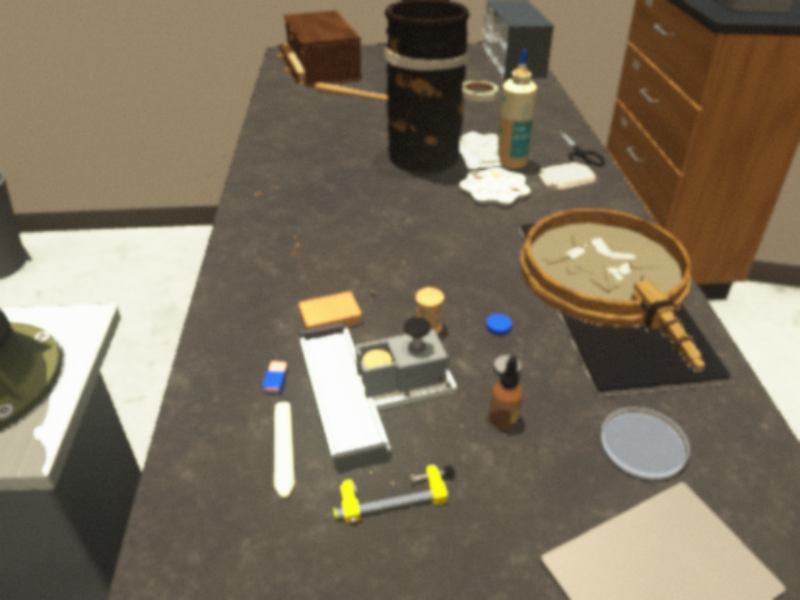

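The scene and side views agree. The cap is at side (417,327), the top pad in the magazine at side (376,358), and the deck runs from (325,335) to (360,450). The yellow clamp is at side (395,497), beyond the deck's near end, which is -y. The cork is at the +y end.

Look-alikes for the pad, none of which I want: blue disc at side (499,324), grey disc at side (508,365), and the spool top at (430,297). The pad I want is the one in the magazine at (376,358).

```bash
cat > h.py <<'E'
import numpy as np,cv2
def ray(d,uv,z):
    p=cv2.undistortPoints(np.array(uv,float).reshape(-1,1,2),d['K'],d['distortion'])[:,0]
    c=-d['R'].T@d['t']; r=np.c_[p,np.ones(len(p))]@d['R']
    return c+r*((z-c[2])/r[:,2])[:,None]
def cloud(d):
    h,w=d['range_z'].shape; u,v=np.meshgrid(np.arange(w),np.arange(h))
    p=cv2.undistortPoints(np.stack([u,v],-1).reshape(-1,1,2).astype(float),d['K'],d['distortion'])[:,0]
    z=d['range_z'].reshape(-1); return ((np.c_[p,np.ones(len(p))]*z[:,None]-d['t'])@d['R']).reshape(h,w,3)
E
python3 - <<'E'
import numpy as np,cv2
from h import *
for n in('side','scene'):
    d=dict(np.load(n+'.npz'));P=cloud(d);c=d['color'].astype(int);hsv=cv2.cvtColor(d['color'],cv2.COLOR_RGB2HSV).astype(int);s=1/1.5625
    ok=d['range_z']>0
    def box(x0,y0,x1,y1):
        m=np.zeros(ok.shape,bool);m[int(y0*s):int(y1*s),int(x0*s):int(x1*s)]=1;return m
    B={'side':[(290,310,460,470),(398,312,436,342),(355,345,397,375)],'scene':[(390,270,525,385),(412,276,442,296),(440,300,478,322)]}[n]
    m=box(*B[0])&(c.min(2)>150)&(hsv[...,1]<50); q=P[m&ok]
    print(n,'white n',m.sum(),'z pct',np.percentile(q[:,2],[5,25,50,75,95]).round(3))
    m=box(*B[1])&(c.max(2)<50)
    l,k,st,ce=cv2.connectedComponentsWithStats(m.astype(np.uint8));i=1+st[1:,4].argmax();print('cap',st[i],ce[i],ray(d,ce[i],.098).round(4), np.median(P[(k==i)&ok],0).round(4))
    mid=[(B[1][0]+B[1][2])/2*s,(B[1][1]+B[1][3])/2*s]
    m=box(*B[2])&(hsv[...,1]>90)&(c[...,0]>120)
    v,u=np.nonzero(m);print('pad4',m.sum(),ray(d,[u.mean(),v.mean()],.052).round(4))
    m=box(*{'side':(330,460,460,525),'scene':(450,280,532,310)}[n])&(hsv[...,1]>150)&(hsv[...,0]>22)&(hsv[...,0]<38);v,u=np.nonzero(m);print('clamp',ray(d,[u.mean(),v.mean()],.01).round(3))
    x0,y0,x1,y1=B[0];cv2.imwrite(f'pics/crop_{n}.png',cv2.resize(d['color'][int(y0*s)-5:int(y1*s)+5,int(x0*s)-5:int(x1*s)+5,::-1],None,fx=5,fy=5,interpolation=cv2.INTER_CUBIC));print('crop origin',int(x0*s)-5,int(y0*s)-5)
E
```

```text
side white n 3193 z pct [0.01  0.012 0.013 0.015 0.06 ]Traceback (most recent call last):
  File "<stdin>", line 12, in <module>
ValueError: attempt to get argmax of an empty sequence
```

```bash
python3 - <<'E'
import numpy as np,cv2
from h import *
for n in('side','scene'):
    d=dict(np.load(n+'.npz'));P=cloud(d);c=d['color'].astype(int);hsv=cv2.cvtColor(d['color'],cv2.COLOR_RGB2HSV).astype(int);s=1/1.5625
    ok=d['range_z']>0
    B={'side':[(290,310,460,470),(398,312,436,342),(355,345,397,375)],'scene':[(390,270,525,385),(412,276,442,296),(440,300,478,322)]}[n]
    def box(x0,y0,x1,y1):
        m=np.zeros(ok.shape,bool);m[int(y0*s):int(y1*s),int(x0*s):int(x1*s)]=1;return m
    w=box(*B[1])&ok&(P[...,2]>.088)&(P[...,2]<.108); v,u=np.nonzero(w)
    print(n,'cap depth',w.sum(),P[w].mean(0).round(4),'ray',ray(d,[u.mean(),v.mean()],.097).round(4),'dark max',np.percentile(c.max(2)[w],[10,50,90]))
    m=box(*B[2])&(hsv[...,1]>90)&(c[...,0]>120);v,u=np.nonzero(m);print('pad4',m.sum(),ray(d,[u.mean(),v.mean()],.052).round(4))
    m=box(*{'side':(330,460,460,525),'scene':(450,280,532,310)}[n])&(hsv[...,1]>150)&(hsv[...,0]>22)&(hsv[...,0]<38);v,u=np.nonzero(m);print('clamp',ray(d,[u.mean(),v.mean()],.01).round(3))
    if n=='side':
        m=box(290,325,390,460)&ok&(abs(P[...,2]-.013)<.004)&(c.min(2)>110)
        l,k,st,ce=cv2.connectedComponentsWithStats(m.astype(np.uint8));q=P[k==1+st[1:,4].argmax()]
        r=cv2.minAreaRect((q[:,:2]*1000).astype(np.float32));print('deck',r)
    x0,y0,x1,y1=B[0];cv2.imwrite(f'pics/crop_{n}.png',cv2.resize(d['color'][int(y0*s)-5:int(y1*s)+5,int(x0*s)-5:int(x1*s)+5,::-1],None,fx=5,fy=5,interpolation=cv2.INTER_CUBIC));print('crop origin',int(x0*s)-5,int(y0*s)-5)
E
```

```text
side cap depth 191 [ 0.5931 -0.0352  0.0973] ray [[ 0.5932 -0.035   0.097 ]] dark max [54. 59. 86.]
pad4 165 [[ 0.5422 -0.0383  0.052 ]]
clamp [[ 0.551 -0.212  0.01 ]]
deck ((504.65887451171875, -47.48625183105469), (89.17160034179688, 208.746337890625), 12.97925853729248)
crop origin 180 193
scene cap depth 96 [ 0.5875 -0.0231  0.0943] ray [[ 0.5849 -0.0172  0.097 ]] dark max [44.  52.5 69. ]
pad4 51 [[ 0.543 -0.052  0.052]]
clamp [[ 0.549 -0.216  0.01 ]]
crop origin 244 167
```

View pics/crop_side.png

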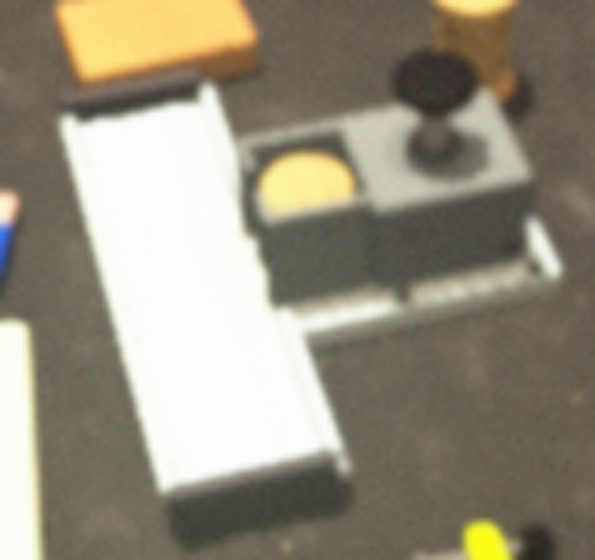

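The crop confirms the choice: the natural-wood pad sits in the magazine, crop (307,185), and the black cap is at (435,83). Next I get the yaw from the edges.

```bash
python3 - <<'E'
import numpy as np,cv2
from h import *
d=dict(np.load('side.npz'));o=np.array([180,193])
f=lambda uv,z:ray(d,np.array(uv)/5.+o,z)[:,:2]
def ang(a): v=a[0]-a[1];return np.arctan2(-v[0],v[1]).round(3)
L=f([(65,120),(162,488)],.017);print('front lip',L.round(4),ang(L))
R=f([(205,85),(345,465)],.015);print('rear lip',R.round(4),ang(R))
S=f([(165,490),(335,458)],.026);v=S[1]-S[0];print('stop- top',S.round(4),np.arctan2(v[1],v[0]))
H=f([(372,210),(530,180)],.06);v=H[1]-H[0];print('house',H.round(4),np.arctan2(v[1],v[0]))
H=f([(530,180),(485,95)],.06);print('back edge',H.round(4),ang(H[::-1]))
P=cloud(d);z=P[...,2];roi=np.zeros(z.shape,bool);roi[200:260,220:295]=1
q=P[roi&(abs(z-.060)<.004)];r=cv2.minAreaRect((q[:,:2]*1000).astype(np.float32));print(len(q),r)
E
```

```text
front lip [[ 0.4415  0.0387]
 [ 0.4859 -0.1604]] 0.219
rear lip [[ 0.5015  0.06  ]
 [ 0.552  -0.1526]] 0.233
stop- top [[ 0.4876 -0.1684]
 [ 0.5482 -0.1579]] 0.17147876023398842
house [[ 0.5671 -0.0674]
 [ 0.6292 -0.0549]] 0.1980049984838257
back edge [[ 0.6292 -0.0549]
 [ 0.6169 -0.0046]] 0.24
767 ((572.7758178710938, -36.87959671020508), (108.8792724609375, 56.411563873291016), 11.064749717712402)
```

Dispenser pose: origin about (0.5425,-0.0445), yaw about 0.21, and the clamp is on the -y side. I'll turn the tool by +0.088 so that tool x is dispenser +x and tool y is dispenser -y, then travel high with the fingers shut.

```bash
cat >> h.py <<'E'
O=np.array([.5425,-.0445]);YAW=.21
def where(s=None):
    from bench import ctrl
    from scipy.spatial.transform import Rotation as Ro
    s=s or ctrl.get_state();p=s['position'];R=Ro.from_rotvec(s['tool_rot']).as_matrix()
    a=np.array([[np.cos(YAW),np.sin(YAW)],[-np.sin(YAW),np.cos(YAW)]])
    print('t %.2f disp xy mm'%s['time'],(a@(p[:2]-O)*1000).round(1),'z %.1f'%(p[2]*1000),'toolx yaw %.3f'%np.arctan2(R[1,0],R[0,0]),'toolz',R[:,2].round(3),'F',np.round(s['ft_force'],2),'w %.2f'%s['grip_width'])
E
python3 -m inch '[[-1,0,0,0,0.088],[-1,43,-41,0,0],[-1,43,-41,0,0],[-1,43,-41,0,0],[-1,43,-41,0,0]]'
python3 -m inch '[[-1,43,-41,0,0],[-1,43,-41,0,0],[-1,43,-41,0,0],[-1,43,-41,0,0],[-1,0,0,0,0]]'; python3 -c "import h;h.where()"
```

```text
time: 0.72
position: [0.3238, -0.4232, 0.2177]
tool_rot: [-3.121, -0.306, 0.006]
ft_force: [0.4, -0.4, 0.8]
grip_width: 0.516
time: 1.35
position: [0.466, -0.2157, 0.217]
tool_rot: [-3.118, -0.32, 0.006]
ft_force: [0.3, -0.8, -0.5]
grip_width: 0.017
t 1.35 disp xy mm [-110.5 -151.5] z 217.0 toolx yaw 0.205 toolz [-0.004  0.007 -1.   ] F [ 0.31 -0.77 -0.48] w 0.02
```

```bash
python3 -m inch '[[-1,43,-41,0,0],[-1,43,-41,0,0],[-1,43,-41,0,0],[-1,30,-26,0,0],[-1,0,0,0,0]]' >/dev/null; python3 -c "import h;h.where()"
```

```text
t 1.98 disp xy mm [48.  -7.7] z 214.7 toolx yaw 0.196 toolz [-0.008  0.004 -1.   ] F [-0.71 -1.24 -0.14] w 0.00
```

Near the cap axis. I'll trim, then take a close check with the wrist camera.

```bash
python3 -m inch '[[-1,4,-8,0,-0.012],[-1,0,0,0,0]]' >/dev/null; python3 - <<'E'
from bench import ctrl
import cv2,numpy as np
from h import *
where();d=ctrl.get_image('wrist');np.savez('w1.npz',**d);cv2.imwrite('pics/w1.png',d['color'][:,:,::-1])
P=cloud(d);z=P[...,2];ok=d['range_z']>0
m=ok&(abs(z-.097)<.006)&(np.hypot(P[...,0]-.593,P[...,1]+.0345)<.04);v,u=np.nonzero(m)
if m.sum(): print('cap',m.sum(),P[m].mean(0).round(4),P[m].min(0).round(4),P[m].max(0).round(4),u.mean(),v.mean())
m=ok&(abs(z-.060)<.004)&(np.hypot(P[...,0]-.573,P[...,1]+.037)<.08);print(m.sum(),cv2.minAreaRect((P[m][:,:2]*1000).astype(np.float32)) if m.sum() else 0)
E
```

```text
t 2.23 disp xy mm [50.5 -2.2] z 213.8 toolx yaw 0.205 toolz [-0.011  0.003 -1.   ] F [-0.91 -0.19 -0.76] w 0.00
cap 740 [ 0.5929 -0.0308  0.0983] [ 0.5754 -0.0471  0.0913] [ 0.6085 -0.0146  0.1009] 251.58243243243243 188.25
1876 ((576.7247924804688, -34.179195404052734), (96.90653991699219, 55.78584289550781), 12.849799156188965)
```

View pics/w1.png

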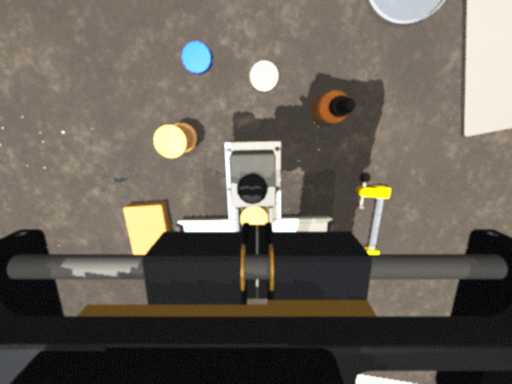

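The wrist view shows the cap at (252,188) with the magazine pad in front at (255,215), the spool at (175,140) and the clamp at right (375,215). The cap centre is about 4 mm further to +y than the TCP. I'll trim and descend.

```bash
sed -i 's/^O=.*;/O=np.array([.542,-.0425]);/' h.py; python3 -m inch '[[-1,2,-3,20,0],[-1,0,0,40,0],[-1,0,0,30,0],[-1,0,0,10,0],[-1,0,0,0,0]]' >/dev/null; python3 -c "
import h;h.where();import numpy as np;d=np.load('w1.npz');print(-d['R'].T@d['t'])"
```

```text
t 2.90 disp xy mm [48.3 -5.8] z 107.7 toolx yaw 0.197 toolz [-0.013 -0.001 -1.   ] F [-0.38 -0.83  0.79] w 0.01
[ 0.66908186 -0.02179637  0.37610729]
```

```bash
python3 -m inch '[[-1,4,-6,0,-0.012],[-1,0,0,0,0]]' >/dev/null; python3 -c "import h;h.where()"; python3 -m inch '[[-1,0,0,4,0],[-1,0,0,4,0],[-1,0,0,4,0],[-1,0,0,4,0]]' >/dev/null; python3 -c "import h;h.where()"
```

```text
t 3.15 disp xy mm [54.   0.3] z 109.7 toolx yaw 0.210 toolz [-0.009 -0.001 -1.   ] F [-0.15  0.58 -0.16] w 0.01
t 3.65 disp xy mm [55.2  0. ] z 94.8 toolx yaw 0.210 toolz [-0.006 -0.002 -1.   ] F [-0.7   0.    3.66] w 0.00
```

```bash
python3 -m inch '[[-1,0,0,4,0],[-1,0,0,4,0],[-1,0,0,4,0],[-1,0,0,3,0]]' >/dev/null; python3 -c "import h;h.where()"; python3 -m inch '[[-1,0,0,3,0],[-1,0,0,2,0]]' >/dev/null; python3 -c "import h;h.where()"
```

```text
t 4.15 disp xy mm [55.2  0. ] z 79.6 toolx yaw 0.210 toolz [-0.006 -0.002 -1.   ] F [-1.54  1.28  3.47] w 0.01
t 4.40 disp xy mm [55.2  0. ] z 74.3 toolx yaw 0.210 toolz [-0.006 -0.002 -1.   ] F [-2.27  0.81 10.58] w 0.00
```

Force has jumped to 10.6 N at z = 74.3, which is the bottom of the stroke. One small extra press and a hold, then a check that the pad is out.

```bash
python3 -m inch '[[-1,0,0,1,0],[-1,0,0,0,0]]' >/dev/null; python3 - <<'E'
from bench import ctrl
import cv2,numpy as np
from h import *
where();d=ctrl.get_image('side');np.savez('s2.npz',**d);cv2.imwrite('pics/s2.png',cv2.resize(d['color'][180:310,170:320,::-1],None,fx=4,fy=4))
E
```

```text
t 4.65 disp xy mm [55.1  0. ] z 74.5 toolx yaw 0.210 toolz [-0.006 -0.002 -1.   ] F [-0.71  0.34  3.67] w 0.01
```

View pics/s2.png

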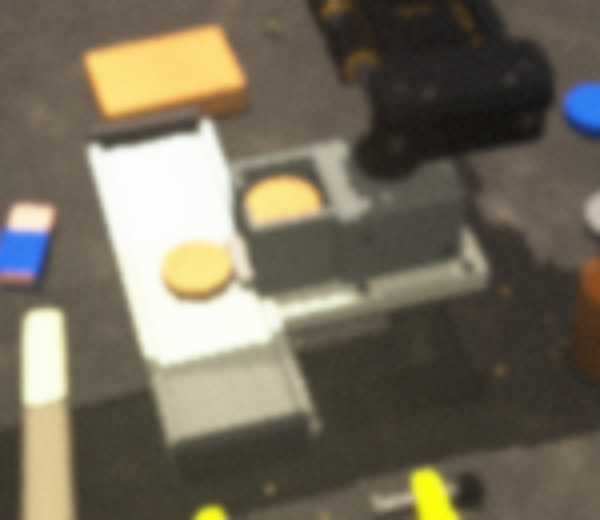

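The pad is out on the deck at crop (198,268). Force has relaxed to 3.7 N, so I'll press against the stop once more to be sure, then come up slowly.

```bash
python3 -m inch '[[-1,0,0,3,0],[-1,0,0,3,0]]' | grep -E "force|posi"; python3 -m inch '[[-1,0,0,-4,0],[-1,0,0,-6,0],[-1,0,0,-8,0],[-1,0,0,-10,0],[-1,0,0,-20,0]]' >/dev/null; python3 -m inch '[[-1,0,0,-20,0],[-1,0,0,-10,0],[-1,0,0,0,0]]' >/dev/null
python3 - <<'E'
from bench import ctrl
import cv2,numpy as np
from h import *
where();d=ctrl.get_image('side')
P=cloud(d);hsv=cv2.cvtColor(d['color'],cv2.COLOR_RGB2HSV)
m=np.zeros(P.shape[:2],np.uint8);m[235:265,200:232]=1
m&=((hsv[...,1]>90)&(hsv[...,0]<28)).astype(np.uint8);v,u=np.nonzero(m);a=ray(d,[u.mean(),v.mean()],.020)[0,:2]
A=np.array([[np.cos(YAW),np.sin(YAW)],[-np.sin(YAW),np.cos(YAW)]]);print('pad',m.sum(),a.round(4),(A@(a-O)*1000).round(1))
q=P[(P[...,2]>.085)&(P[...,2]<.103)&(np.hypot(P[...,0]-.593,P[...,1]+.03)<.02)];print('cap',len(q),q.mean(0) if len(q) else '')
E
```

```text
position: [0.5961, -0.0309, 0.0741]
ft_force: [-10.3, 0.7, 25.4]
t 5.95 disp xy mm [56.3  0. ] z 156.8 toolx yaw 0.210 toolz [-0.005 -0.005 -1.   ] F [-0.09  0.58 -0.58] w 0.00
pad 181 [ 0.4966 -0.0577] [-47.5  -5.4]
cap 188 [ 0.59304444 -0.03520231  0.09729002]
```

The plunger is up (cap at z≈97). The pad is at about (-47.5,-3) in the dispenser frame, allowing for the side view's small y bias. I'll move to the +y side of the pad, above the lane.

```bash
python3 -m inch '[[-1,-35,-16,0,0],[-1,-35,-16,0,0],[-1,-35,-16,0,0],[-1,-15,-8,0,0],[-1,0,0,0,0]]' >/dev/null; python3 -c "import h;h.where()"
```

```text
t 6.62 disp xy mm [-69.9  58. ] z 152.5 toolx yaw 0.209 toolz [-0.012 -0.003 -1.   ] F [-0.1  -0.07 -0.2 ] w 0.01
```

```bash
python3 -m inch '[[-1,21,8,30,0],[-1,0,0,30,0],[-1,0,0,25,0],[-1,0,0,10,0],[-1,0,0,0,0]]' >/dev/null; python3 -c "import h;h.where()"
```

```text
t 7.25 disp xy mm [-45.6  47.5] z 54.1 toolx yaw 0.207 toolz [-0.01  -0.002 -1.   ] F [0.31 0.27 0.61] w 0.01
```

```bash
python3 -m inch '[[-1,-2,0,15,0],[-1,0,0,12,0],[-1,0,0,6,0],[-1,0,0,0,0]]' >/dev/null; python3 - <<'E'
from bench import ctrl
import cv2,numpy as np
from h import *
where();d=ctrl.get_image('side');cv2.imwrite('pics/s3.png',cv2.resize(d['color'][170:310,170:320,::-1],None,fx=4,fy=4))
E
```

```text
t 7.75 disp xy mm [-46.5  46.9] z 20.5 toolx yaw 0.206 toolz [-0.007 -0.002 -1.   ] F [-0.38  0.14  0.2 ] w 0.01
```

View pics/s3.png

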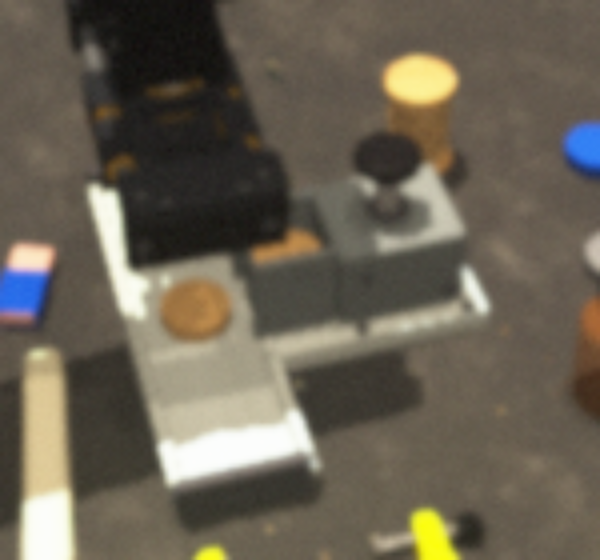

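The fingers stand behind the pad on its +y side. The pad is free at crop (195,310) and the plunger is up. I'll go down 4 mm and push gently.

```bash
python3 -m inch '[[-1,0,0,4,0],[-1,0,0,0,0],[-1,0,5,0,0],[-1,0,6,0,0],[-1,0,6,0,0]]' >/dev/null; python3 -c "import h;h.where()"; python3 -m inch '[[-1,0,6,0,0],[-1,0,6,0,0],[-1,0,6,0,0],[-1,0,6,0,0],[-1,0,6,0,0]]'>/dev/null; python3 -c "import h;h.where()"
```

```text
t 8.43 disp xy mm [-45.4  28.6] z 17.7 toolx yaw 0.207 toolz [-0.004 -0.003 -1.   ] F [ 0.13 -0.03 -0.78] w 0.01
t 9.05 disp xy mm [-45.6  -4. ] z 17.7 toolx yaw 0.206 toolz [-0.004 -0.003 -1.   ] F [-1.01 -0.67 -0.17] w 0.00
```

```bash
python3 -m inch '[[-1,0,6,0,0],[-1,0,6,0,0],[-1,0,6,0,0],[-1,0,6,0,0],[-1,0,5,0,0]]'>/dev/null; python3 -c "import h;h.where()"; python3 - <<'E'
from bench import ctrl
import cv2,numpy as np
from h import *
d=ctrl.get_image('side');cv2.imwrite('pics/s4.png',cv2.resize(d['color'][170:310,170:320,::-1],None,fx=4,fy=4))
E
```

```text
t 9.68 disp xy mm [-45.8 -35.2] z 17.7 toolx yaw 0.206 toolz [-0.004 -0.003 -1.   ] F [-0.68 -0.07  0.2 ] w 0.00
```

View pics/s4.png

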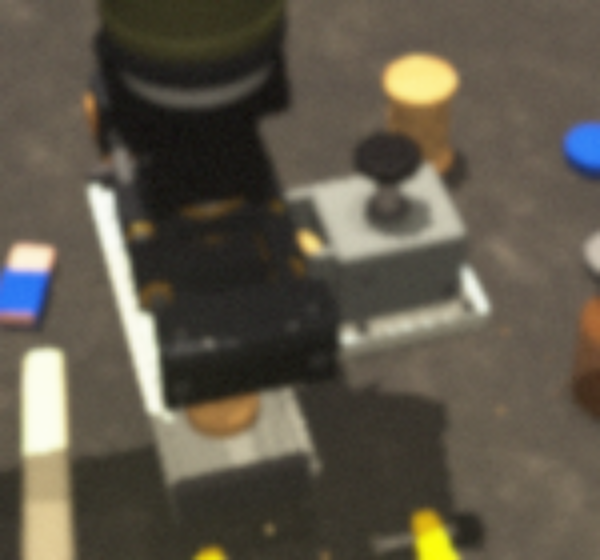

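The pad is flat ahead of the fingers at crop (222,412), with roughly 18 mm to go.

```bash
python3 -m inch '[[-1,0,5,0,0],[-1,0,5,0,0],[-1,0,4,0,0]]' | grep -E "force"; python3 -c "import h;h.where()"; python3 -m inch '[[-1,0,2,0,0],[-1,0,2,0,0]]' |grep force; python3 -c "import h;h.where()"
```

```text
ft_force: [0.0, 0.1, -0.4]
t 10.10 disp xy mm [-45.8 -50.5] z 17.8 toolx yaw 0.206 toolz [-0.004 -0.003 -1.   ] F [ 0.05  0.1  -0.44] w 0.01
ft_force: [-0.7, -0.4, -0.0]
t 10.35 disp xy mm [-45.9 -54.9] z 17.8 toolx yaw 0.205 toolz [-0.004 -0.003 -1.   ] F [-0.66 -0.43 -0.02] w 0.00
```

```bash
for i in 1; do python3 -m inch '[[-1,0,2,0,0],[-1,0,1.5,0,0]]' |grep force; done; python3 -c "import h;h.where()"; python3 - <<'E'
from bench import ctrl
import cv2,numpy as np
from h import *
d=ctrl.get_image('side');cv2.imwrite('pics/s5.png',cv2.resize(d['color'][240:310,190:270,::-1],None,fx=7,fy=7))
E
```

```text
ft_force: [0.1, -0.3, 0.0]
t 10.60 disp xy mm [-45.9 -58.5] z 17.8 toolx yaw 0.206 toolz [-0.004 -0.003 -1.   ] F [ 0.05 -0.34  0.  ] w 0.01
```

View pics/s5.png

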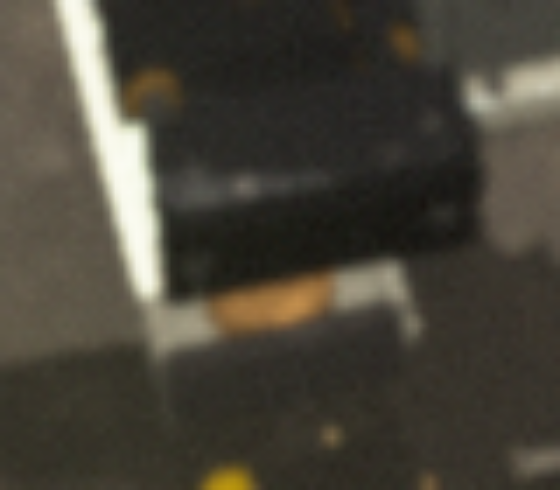

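The pad's front edge is now at the stop, crop (270,325). I'll creep on until force shows.

```bash
python3 -m inch '[[-1,0,1.5,0,0],[-1,0,1,0,0]]' |grep force;  python3 -c "import h;h.where()"; python3 -m inch '[[-1,0,1.5,0,0]]' |grep force;  python3 -c "import h;h.where()"
```

```text
ft_force: [-0.5, 3.5, 0.6]
t 10.90 disp xy mm [-45.9 -60.4] z 17.8 toolx yaw 0.206 toolz [-0.004 -0.002 -1.   ] F [-0.47  3.5   0.64] w 0.01
ft_force: [-1.0, 4.6, 1.4]
t 11.03 disp xy mm [-45.8 -60.5] z 17.7 toolx yaw 0.207 toolz [-0.005 -0.001 -1.   ] F [-0.97  4.64  1.38] w 0.00
```

Contact with the stop: +y force of 4.6 N and no further advance. I'll back off first, then go straight up and look.

```bash
python3 -m inch '[[-1,0,-6,0,0],[-1,0,-6,0,0],[-1,0,0,-15,0],[-1,0,0,-30,0],[-1,0,0,-40,0]]' >/dev/null; python3 -m inch '[[-1,0,-30,-40,0],[-1,0,-40,-30,0],[-1,0,-40,0,0],[-1,0,-40,0,0],[-1,0,0,0,0]]' >/dev/null; python3 - <<'E'
from bench import ctrl
import cv2,numpy as np
from h import *
where();d=ctrl.get_image('side');cv2.imwrite('pics/s6.png',cv2.resize(d['color'][170:330,165:325,::-1],None,fx=3.7,fy=3.7))
P=cloud(d);hsv=cv2.cvtColor(d['color'],cv2.COLOR_RGB2HSV)
m=np.zeros(P.shape[:2],np.uint8);m[255:295,205:245]=1
m&=((hsv[...,1]>90)&(hsv[...,0]<25)).astype(np.uint8);l,k,st,ce=cv2.connectedComponentsWithStats(m);i=1+st[1:,4].argmax()
A=np.array([[np.cos(YAW),np.sin(YAW)],[-np.sin(YAW),np.cos(YAW)]]);a=ray(d,ce[i],.021)[0,:2];print('pad',st[i],(A@(a-O)*1000).round(1),'z',np.median(P[k==i][:,2]))
q=P[(P[...,2]>.085)&(P[...,2]<.103)&(np.hypot(P[...,0]-.593,P[...,1]+.03)<.02)];print('cap',len(q),q.mean(0) if len(q) else '')
E
```

```text
t 12.28 disp xy mm [-41.9 103.5] z 186.5 toolx yaw 0.205 toolz [ 0.008 -0.007 -1.   ] F [ 0.16 -0.2  -0.2 ] w 0.01
pad [220 283  11   5  18] [ -57.9 -101.6] z 0.020637532319631977
cap 191 [ 0.59312893 -0.03529253  0.09733203]
```

View pics/s6.png

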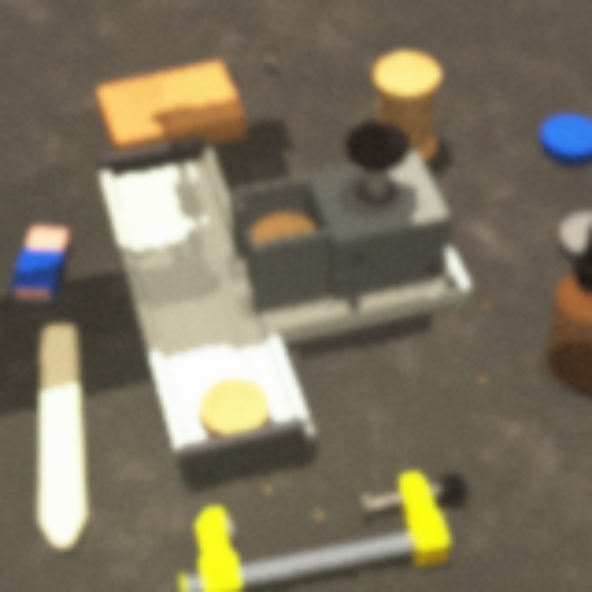

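The pad lies flat against the -y stop at crop (235,405), the plunger is up, the magazine still holds its pads, and nothing around it has moved. I'll do one quick number from that pixel and hand in.

```bash
python3 - <<'E'
from h import *
from bench import ctrl
d=dict(np.load('side.npz'));A=np.array([[np.cos(YAW),np.sin(YAW)],[-np.sin(YAW),np.cos(YAW)]])
print((A@(ray(d,[228.5,279.3],.022)[0,:2]-O)*1000).round(1)); print(ctrl.close_job())
E
```

```text
[-46.6 -90.2]
the job is handed in; nothing more can be done
None
```

I pressed the plunger once, and the lowest pad came out. I then pushed it with the shut fingertips along the deck to the -y end stop, where the clamp lies, and handed the job in at about 12.3 s.

- **Press:** the plunger bottomed with the tool tip at z ≈ 74 mm, and force rose to 25 N when I pressed again while still down. It was then let up, and the side view shows the cap back at about 97 mm.
- **Pad:** it lies flat against the stop. The side view puts it at x ≈ -47, y ≈ -90 mm in the dispenser frame. That view reads about 3–4 mm too far towards -y, so this fits the nominal -87 mm. The push ended on 4.6 N against the stop.
- **Surroundings:** the last picture shows a pad still in the magazine, no second pad on the deck, and the clamp, cork, eraser, folder and spool looking undisturbed by eye. The dropper is cut off at the edge of that crop; what shows of it looks in place.
- **Checks that failed or disagreed:**
  - The automatic colour mask for the final pad position failed. It caught only an 18-pixel sliver and gave y ≈ -102 mm, so I used the pad's centre read from the picture instead.
  - At first the scene and side cameras disagreed on the cap position by over 10 mm. The wrist camera settled it, within about 4 mm of the side view.

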